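# Tighten the sewing-machine motor bracket with a hex key

### The job

The motor bracket on the sewing bench has worked loose. Take the largest T-handled hex key from the wooden rack, put it into the sunk cap screw of the bracket, feeling for the hexagon with a light touch until the key is fully home, and only then turn the screw clockwise until it comes up against its stop; never lean hard on the key or wrench it. Let go of the key, leave it standing in the screw, and leave the other tools in the rack and the spool of thread where they are.

Things in the scene. Friction and masses are not known exactly. Their poses are not given: they have to be found in the camera images.
- hex_key: largest of the three T-handled tools in the rack: steel hex key 128 mm tall, 0.4 kg. Origin: centre of the tip's flat end; z up the shank, x along the crossbar. Shank: hexagon 17 mm across flats up to 85 mm, two flats facing +x and -x; last 2 mm of the tip bevelled to a 12 mm flat end; round 14 mm neck under the bar. It stands loosely, tip 10 mm above the bench, 40 mm deep in its hole.
- key_bar (a point): middle of the large key's crossbar, 120 mm above its tip, axes as the key's; the bar is 80 mm long (x), 18 mm wide (y), 16 mm tall (z). Pinch it here from above across its width; fingers may hang down past it beside the neck.
- key_tip (a point): centre of the flat end of the large hex key's tip (same point as its origin), axes as the key's
- screw_mouth (a point): on the cap screw's vertical axis, level with the top of its head, 49 mm above the bench; z up. The head, 30 mm wide, sits in a round well 38 mm wide with its rim 6 mm higher. Hex socket 17.8 mm across flats with a bevel 2 mm wide and 3 mm deep at the mouth. How the hexagon is clocked differs at every start, is not told by any reading and has to be felt for.
- socket_floor (a point): on the screw's axis at the floor of the hex socket, 12 mm below screw_mouth (37 mm above the bench); z up. The key drops in at every 60 degrees, within about 6 degrees either way; not matched, its tip stops on the bevel 5 to 9 mm above this floor; a little off in angle it can hang 2 to 5 mm up and wants a small twist. Fully home, the tip rests on the floor.
- screw (a joint): turn of the cap screw in rad, growing clockwise seen from above; it starts between 0 and 0.25, its firm stop (tight) is at 0.9 and its loose end at 0. Dragging friction is about 0.1 N m; against the stop the moment rises steeply and 0.2 to 0.3 N m is enough; it stays where it is left. After the key is home there is up to 0.2 rad of play before the screw follows.
- bracket: cast-iron motor bracket bolted to the bench: plate 110 x 225 x 12 mm carrying a round boss (56 mm wide, 55 mm high) with the sunk cap screw, and beside it, 115 mm from the screw along the bracket's +y, a lying cream-coloured motor whose top is 92 mm above the bench. Origin on the bench under the screw's axis, z up.
- rack: fixed wooden block 60 x 220 x 50 mm (x, y, z) with three holes 85 mm apart along its y axis, in which the three tools stand in any order with their crossbars roughly along y. Origin at the centre of its underside.
- small_key: smaller T-handle hex key in the rack (14 mm hexagon, crossbar 55 mm long, 108 mm tall), not wanted; origin at its tip, z up
- nut_driver: T-handled tool with a thick round 18 mm shank in the rack (crossbar 55 mm long, 108 mm tall), not wanted; origin at its lower end, z up
- spool: spool of thread standing between rack and bracket, 32 mm wide, 45 mm high; origin at the centre of its underside
Things that resemble listed ones, but are neither listed nor needed, are in the scene too. Leave any purple, red or turquoise look-alike of the hex_key alone.

How it is judged (in metres and radians):
On the way, in this order (a step that is already met when the one before it is completed fails the run):
1. the hex key is lifted clear of the rack (height (world z) of key_tip above 0.06 m), for 0.1 s.
2. the key is fully home in the socket (tip within 2 mm of its floor) and the screw is not yet tightened (below 0.5 rad) (z of key_tip in the frame of socket_floor below 0.002 m and horizontal distance between key_tip and socket_floor below 0.003 m and value of joint screw below 0.5 rad), for 0.1 s.
3. the screw is turned to its stop (beyond 0.84 rad) with the key home (value of joint screw above 0.84 rad and z of key_tip in the frame of socket_floor below 0.003 m), for 0.2 s.
At the end, for the whole second after the job is handed in: The screw stands at its stop (joint beyond 0.84 of 0.9 rad), and the large hex key stands in it, let go and at rest: tip within 3 mm of the socket's floor in height and 3 mm of the axis, leaning less than 0.2 rad (all of step 3 and horizontal distance between key_tip and socket_floor below 0.003 m and angle between hex_key's own z axis and vertical below 0.2 rad and linear speed of hex_key below 0.02 m/s); the robot touches nothing.
It fails at once if the key is pushed or twisted on the screw or bracket with contacts adding up to more than 30 N while it is not home (tip more than 3 mm above the socket's floor) (contact force between hex_key and bracket above 30 N and z of key_tip in the frame of socket_floor above 0.003 m).
It fails at once if the key is pushed or wrenched so hard that its contacts with the screw add up to more than 200 N (contact force between hex_key and bracket above 200 N).
It fails at once if the screw is driven clockwise (faster than 0.15 rad/s, beyond 0.4 rad) while the key is not home (tip more than 3 mm above the socket's floor) (velocity of joint screw above 0.15 rad/s and value of joint screw above 0.4 rad and z of key_tip in the frame of socket_floor above 0.003 m).
It fails at once if another tool in the rack is moved by more than 25 mm (distance of any of small_key, nut_driver from where it was at the start of the episode above 0.025 m).
It fails at once if the spool of thread is moved by more than 25 mm (distance of spool from where it was at the start of the episode above 0.025 m).
It also fails if it takes over 64 s, if anything falls off the work surface, if the arm or the gripper's body presses on something with over 40 N, if the wrist force passes 120 N, or if a joint passes its speed limit or range.

### The arm

A 6-joint arm with a two-finger parallel gripper is mounted at the origin on the work surface. World frame = base frame: x ahead of the robot, y to its left, z up, the work surface at z = 0. Lengths are in m, angles in degrees, forces in N, time in s.
With the tool pointing down it reaches from about 0.25 to 0.725 m from the base axis. Payload 9.7 kg.
Tool frame: the origin (TCP) lies at the very end of the fingers, on their centre line; the grasp point (between the pads) lies 19 mm behind it; z points along the fingers, y is the line along which they close (so a half turn about z gives the same grasp; the last joint's range is limited). The gripper opens to 85 mm and grips with 20 to 120 N. Pads are 22 mm wide; open, the fingers measure 114 mm over their backs; the gripper's body (76 mm by 85 mm) begins 54 mm behind the grasp point. The pads swing forward as they close: fully open they stand 13 mm farther back than shut.
Start: joints at [67.838, 4.979, 10.078, 95.1, 0, 90], TCP at [0.207, 0.509, 0.231] pointing down, gripper open.
Joint ranges: [-179.16, 179.16], [-48.56, 103.87], [-65.8, 70.77], [-126.05, 130.52], [-82.76, 87.17], [-180, 180]. Speed limits (degrees/s): [127.2, 127.2, 147.25, 180, 180, 180].

### API

Orientations are given as a 3x3 rotation matrix whose columns are the frame's x, y, z axes.
In Python, from station import * gives the robot as it stands. Calls block until the motion is done:
- move_to(position, orientation): joint-space move of the TCP to a pose.
- servo_line(position, velocity=0.15, rotation=None, guard=None): straight line of the TCP; rotation=None keeps the orientation; velocity is the mean speed in m/s. With guard (N) it stops when the force on the tool has changed by that much, and returns True; else False.
- move_joints(angles): joint-space move.
- open_gripper() and grab(squeeze=None): open the fingers fully, or close them until they stop; squeeze is the grip in N (None keeps the last).
- pause(seconds).
- ik(position, orientation): joint angles nearest the present ones, or None.
- get_image(name): name is "scene" or "top"; returns a dict with "image" (400x640x3 uint8, red, green, blue), "mtx" (3x3 intrinsics, pixels), "origin" and "orientation" of the camera in the world. Camera axes: x right, y down, z forward; pixel columns grow to the right and rows downward; lengths in m; the calibration is good to about 2 mm. A picture is of the moment at which its call begins. There is no depth.
A pose or a line that the arm cannot do raises MotionError and nothing moves.
- job_done(): hands the job in; it is judged then, once.
Trained networks look in the newest picture that a camera, given by its name, has taken for a name from the list of things; names that differ only in an ending like _2 or _b are one class to them, and where a whole thing is asked for, a point or a joint stands for the part that bears it (a point fixed in the world has none). Each returns a list of dicts, best first, with "confidence" (0 to 1); they miss things now and then, are a little off and sometimes report something else, mostly with a low value. They report only what shows in the picture. A call takes as long as a camera call. They do not tell look-alikes from the thing itself.
- boxes_of(query, camera): "bbox" ([left, top, right, bottom] in pixels, round what is visible of it).
- outline_of(query, camera): "pixels" (400x640 bool, what is visible of it) and "bbox" ([left, top, right, bottom] in pixels, round what is visible of it).
- pinpoint(query, camera): "position" ([row, column] in pixels: a listed point, or the origin of a listed thing).
Readings, each from a call of its own:
- read_time(): time.
- read_q(): joint angles.
- read_joint_vel(): joint speeds.
- read_joint_efforts(): joint torques, N m.
- read_position(): TCP position.
- read_tool_rot(): TCP orientation.
- read_wrist_force(): force on the tool from outside, world axes, zero at the start.
- read_ft_torque(): the same for the moment, N m.
- read_opening(): finger opening in m.
- read_finger_force(): force on a finger pad.
Only numpy, scipy, OpenCV 4.12 (cv2) and the standard library are available. Lean on these libraries where they do the work, as an engineer would, in place of code of your own. Each camera call takes 0.05 s, during which the arm holds its last target. There are 200 camera calls.

## Working session

There is one attempt and no reset: what is moved stays moved. The work goes in short steps, each a Python script; the robot and the scene stay as the last script left them, time stands still between calls to the robot, and variables do not carry over. Pictures are saved under pics/ and viewed, at most 10 in all, crops included, and the job is handed in when it is done.

```bash
ls; mkdir -p pics; python3 - <<'E'
from station import *
import cv2,numpy as np
for c in ["scene","top"]:
    d=get_image(c); cv2.imwrite(f"pics/{c}0.png",d["image"][:,:,::-1])
    print(c,d["mtx"].tolist(),d["origin"],np.round(d["orientation"],4).tolist())
    for q in ["hex_key","small_key","nut_driver","spool","rack","bracket"]:
        print(q,[(np.round(b["bbox"]).tolist(),round(b["confidence"],2)) for b in boxes_of(q,c)])
    for q in ["key_bar","screw_mouth","socket_floor","spool","rack","bracket","hex_key"]:
        print(q,[(np.round(b["position"],1).tolist(),round(b["confidence"],2)) for b in pinpoint(q,c)])
print(read_time())
E
```

```text
pics
scene [[488.2471695909234, 0.0, 310.37732362072006], [0.0, 488.2471695909234, 200.81884132040435], [0.0, 0.0, 1.0]] [1.03118996 0.42121422 1.02973525] [[-0.7541, 0.5075, -0.4168], [0.6567, 0.5897, -0.4702], [0.0072, -0.6283, -0.7779]]
hex_key [([200.0, 161.0, 227.0, 197.0], 0.98), ([244.0, 156.0, 274.0, 188.0], 0.9), ([263.0, 101.0, 290.0, 137.0], 0.79), ([276.0, 139.0, 308.0, 177.0], 0.74), ([233.0, 130.0, 263.0, 168.0], 0.55)]
small_key [([293.0, 204.0, 316.0, 228.0], 0.59)]
nut_driver [([272.0, 179.0, 290.0, 208.0], 0.68)]
spool [([344.0, 237.0, 359.0, 261.0], 0.8), ([274.0, 179.0, 290.0, 209.0], 0.7)]
rack [([251.0, 177.0, 320.0, 250.0], 0.76)]
bracket [([365.0, 262.0, 463.0, 363.0], 0.91)]
key_bar [([173.1, 211.2], 0.94), ([141.4, 249.9], 0.84), ([166.2, 259.9], 0.73), ([143.3, 288.9], 0.7), ([107.4, 276.2], 0.67), ([276.9, 399.4], 0.29)]
screw_mouth [([277.0, 396.2], 0.94), ([192.8, 263.3], 0.21)]
socket_floor [([280.3, 397.4], 0.91)]
spool []
rack [([217.3, 284.2], 0.93)]
bracket []
hex_key [([197.9, 217.9], 0.86), ([136.3, 276.9], 0.76), ([174.6, 289.7], 0.61), ([169.0, 
[... 549 characters left out ...]
0, 326.0, 185.0], 0.58)]
nut_driver [([314.0, 170.0, 394.0, 201.0], 0.6)]
spool [([280.0, 197.0, 292.0, 213.0], 0.62), ([173.0, 165.0, 259.0, 224.0], 0.26)]
rack [([314.0, 169.0, 396.0, 198.0], 0.89)]
bracket [([172.0, 168.0, 261.0, 223.0], 0.9)]
key_bar [([245.3, 449.3], 0.84), ([193.6, 426.8], 0.75), ([179.1, 389.6], 0.64), ([219.2, 391.8], 0.56), ([146.3, 412.0], 0.55)]
screw_mouth [([202.2, 235.0], 0.83)]
socket_floor [([201.1, 232.6], 0.69)]
spool [([204.9, 285.9], 0.65)]
rack [([184.1, 352.9], 0.76)]
bracket [([205.4, 234.6], 0.8), ([183.3, 353.6], 0.37)]
hex_key [([156.2, 406.0], 0.84), ([201.2, 415.8], 0.83), ([225.4, 386.3], 0.68), ([184.4, 381.9], 0.59), ([241.6, 440.8], 0.52)]
1.4
```

```bash
python3 - <<'E'
import cv2,numpy as np
a=cv2.imread("pics/scene0.png")[90:370,190:470]
b=cv2.imread("pics/top0.png")[110:270,160:480]
cv2.imwrite("pics/c1.png",cv2.resize(a,(590,590),interpolation=cv2.INTER_CUBIC))
cv2.imwrite("pics/c2.png",cv2.resize(b,(800,400),interpolation=cv2.INTER_CUBIC))
E
```

```text
(no output)
```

View pics/c1.png

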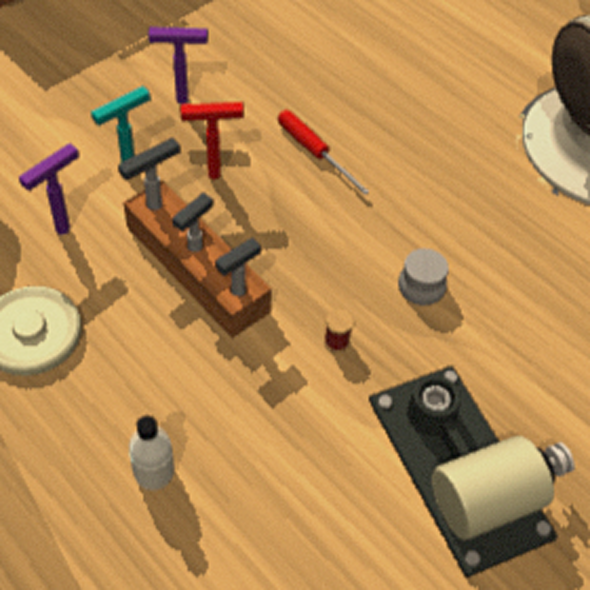

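View pics/c2.png

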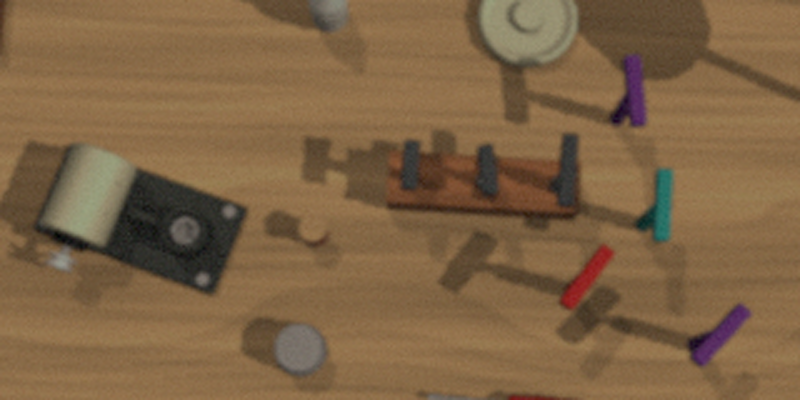

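The three purple, red and turquoise T-keys stand free on the bench and are look-alikes. In the rack there are three grey tools, at scene px (261,166), (282,190) and (303,212). The one at (261,166), top px (388,178), has the clearly longer bar and stands taller, so it fits the hex_key. The bracket screw is at scene (396,278), top (235,202).

```bash
cat > h.py <<'E'
from station import *
import numpy as np,cv2
def rays(cam,rc):
    r,c=rc; d=np.linalg.inv(cam["mtx"])@[c,r,1]; return np.array(cam["origin"]),np.array(cam["orientation"])@d
def atz(cam,rc,z):
    o,d=rays(cam,rc); return o+d*(z-o[2])/d[2]
def tri(c1,p1,c2,p2):
    o1,d1=rays(c1,p1);o2,d2=rays(c2,p2)
    s=np.linalg.lstsq(np.c_[d1,-d2],o2-o1,rcond=None)[0]
    a,b=o1+d1*s[0],o2+d2*s[1]; return (a+b)/2,np.linalg.norm(a-b)
def proj(cam,p):
    q=cam["mtx"]@(np.array(cam["orientation"]).T@(np.array(p)-cam["origin"])); return q[1::-1]/q[2]
def R(yaw): # tool pointing down, tool y (closing) at world yaw (rad)
    c,s=np.cos(yaw),np.sin(yaw); y=np.array([c,s,0]); z=np.array([0,0,-1.]); return np.c_[np.cross(y,z),y,z]
E
python3 - <<'E'
from h import *
S=get_image("scene");T=get_image("top")
print("bar",tri(S,(166.2,259.9),T,(179.1,389.6)),atz(S,(166.2,259.9),.13),atz(T,(179.1,389.6),.13))
for i in range(3):
    S=get_image("scene");T=get_image("top")
    for q,z in(("screw_mouth",.049),("socket_floor",.037)):
        a=pinpoint(q,"scene");b=pinpoint(q,"top")
        if a and b: print(q,atz(S,a[0]["position"],z)[:2],atz(T,b[0]["position"],z)[:2],tri(S,a[0]["position"],T,b[0]["position"]))
for n,C,(r0,r1,c0,c1) in(("s",S,(150,185,244,282)),("t",T,(155,200,375,402))):
    crop=C["image"][r0:r1,c0:c1].copy().astype(int)
    sat=crop.max(2)-crop.min(2)
    m=((sat<30)&(crop.max(2)<95)).astype(np.uint8)
    k,l,st,ce=cv2.connectedComponentsWithStats(m)
    j=1+np.argmax(st[1:,4]); rr,cc=np.nonzero(l==j); print(n,st[j],ce[j]+[c0,r0])
    rect=cv2.minAreaRect(np.c_[cc+c0,rr+r0].astype(np.float32)); P=cv2.boxPoints(rect); print(rect)
    P=[atz(C,(p[1],p[0]),.138) for p in P]; print(np.round(P,4).tolist())
cv2.imwrite("pics/k1.png",np.hstack([cv2.resize(S["image"][150:190,240:290],(400,320)),cv2.resize(T["image"][155:205,368:408],(320,400))[:320]])[:,:,::-1])
print(read_wrist_force(),read_q(),read_opening())
E
```

```text
bar (array([ 0.56504465, -0.30211932,  0.11551287]), np.float64(0.002493188395135127)) [ 0.57179988 -0.28952598  0.13      ] [ 0.56262194 -0.30104775  0.13      ]
screw_mouth [0.50346534 0.12980907] [0.50137414 0.12510759] (array([0.50149816, 0.12716284, 0.04385869]), np.float64(0.0027446073214816126))
socket_floor [0.50479315 0.13619341] [0.51135601 0.13278801] (array([0.50887588, 0.13475506, 0.04117768]), np.float64(0.006451605822720195))
socket_floor [0.50498694 0.13637093] [0.50723449 0.13594524] (array([0.50646859, 0.13626905, 0.038915  ]), np.float64(0.0015991193374533383))
screw_mouth [0.50418078 0.12953677] [0.49469738 0.12948742] (array([0.49767172, 0.12893078, 0.03978203]), np.float64(0.005273030764647972))
socket_floor [0.50640879 0.13238106] [0.50802165 0.12748599] (array([0.50696108, 0.12986625, 0.03532306]), np.float64(0.004962658948267138))
s [  2   6  29  29 315] [260.2952381  168.53650794]
((259.21148681640625, 167.42742919921875), (23.264888763427734, 30.080278396606445), 22.2490234375)
[[0.6293, -0.282, 0.138], [0.5508, -0.3404, 0.138], [0.5284, -0.28, 0.138], [0.6069, -0.2253, 0.138]]
t [  5   9  11  29 205] [386.23902439 178.84390244]
((385.291015625, 177.79917907714844), (9.777859687805176, 28.337688446044922), 5.194429397583008)
[[0.5263, -0.2719, 0.138], [0.604, -0.2787, 0.138], [0.6023, -0.305, 0.138], [0.5246, -0.2979, 0.138]]
[-0.44647172  0.06156993  0.47581737] [ 6.78384638e+01  4.97739875e+00  1.00773849e+01  9.50994977e+01
 -2.90714688e-04  8.99979930e+01] 0.08551358400669838
```

View pics/k1.png

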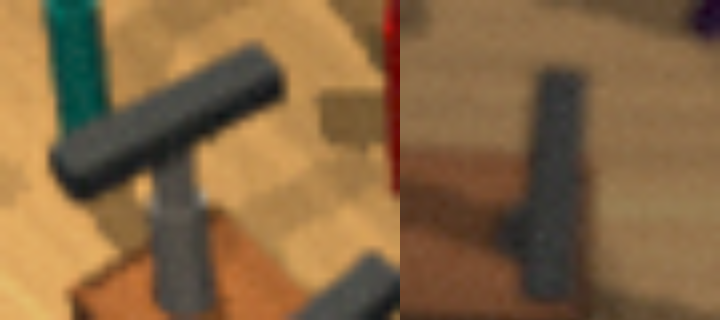

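The enlarged crop confirms the dark grey T in the rack's end hole (not coloured): the bar runs from scene px (247,172) to (273,158) and from top px (388,164) to (386.5,192). Next comes a closer look at the screw and a fit of the bar.

```bash
python3 - <<'E'
from h import *
from scipy.optimize import least_squares
S=get_image("scene");T=get_image("top")
obs=[(S,(158.6,272.6),1),(S,(171.4,248.4),-1),(T,(163.9,388),1),(T,(192.1,386.5),-1)]
def f(p,sel=obs):
    u=np.array([np.cos(p[2]),np.sin(p[2]),0])
    return np.concatenate([proj(C,np.array([p[0],p[1],.13])+s*.04*u)-rc for C,rc,s in sel])
# scene: which end is which
for sg in (1,-1):
    o=[(C,rc,s*(sg if C is S else 1)) for C,rc,s in obs]
    r=least_squares(lambda p:f(p,o),[.565,-.295,0]); print(sg,r.x,r.fun.round(1),r.cost)
for n,o in(("S",[(S,(158.6,272.6),-1),(S,(171.4,248.4),1)]),("S2",obs[:2]),("T",obs[2:])):
    r=least_squares(lambda p:f(p,o),[.565,-.295,0]); print(n,r.x,r.cost)
a=cv2.resize(S["image"][255:305,375:420],(540,600),interpolation=cv2.INTER_CUBIC)
b=cv2.resize(T["image"][185:220,217:252],(260,260),interpolation=cv2.INTER_CUBIC)
im=np.zeros((600,800,3),np.uint8); im[:,:540]=a; im[:260,540:]=b
cv2.imwrite("pics/k2.png",im[:,:,::-1])
E
```

```text
1 [ 0.5658764  -0.29436431  1.15064754] [ 16.7  -8.3 -18.3   8.6   7.7 -14.4  -8.   14.2] 644.3511306674637
-1 [ 0.56641052 -0.29364841 -0.0446158 ] [-1.4  0.9  0.1 -1.  -0.6 -0.5  0.1 -0.3] 2.2946562159127497
S [ 0.5675212  -0.2919029  -0.03233715] 1.5567954139472548
S2 [ 0.5675212  -0.2919029   3.10925457] 1.5567954139511953
T [ 0.56574408 -0.29472147 -0.05420575] 0.1121531666674991
```

View pics/k2.png

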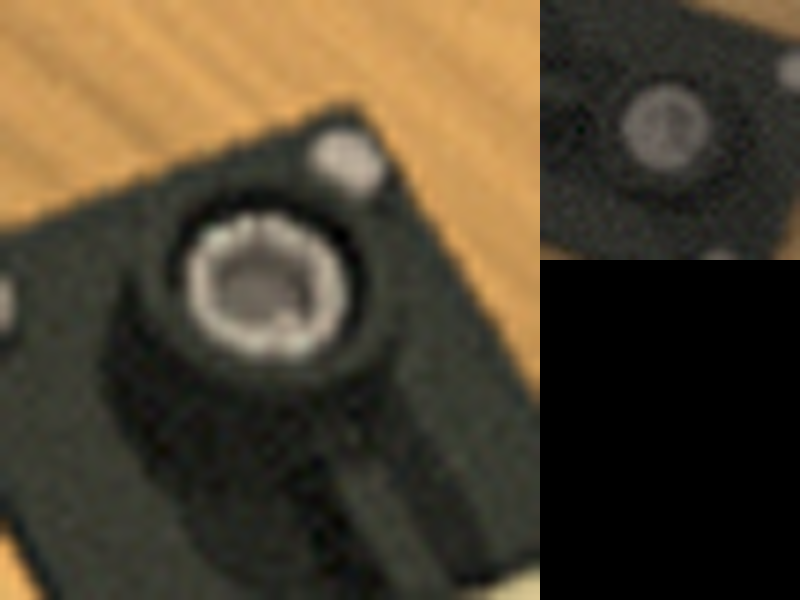

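Sunk screw head: centre at scene px (396.7,278.4), top px (233.5,201.6).

```bash
python3 - <<'E'
from h import *
S=get_image("scene");T=get_image("top")
print(atz(S,(278.4,396.7),.049),atz(T,(201.6,233.5),.049),tri(S,(278.4,396.7),T,(201.6,233.5)))
print("tool yaw",read_tool_rot().round(3).tolist())
for n,p in(("pick",[.567,-.2935,.111]),("high",[.567,-.2935,.25]),("screw",[.504,.128,.14]),("scrhigh",[.504,.128,.2])):
    for y in range(-180,180,30):
        q=ik(p,R(np.radians(y-2.6))); print(n,y,None if q is None else np.round(q,0).tolist())
E
```

```text
[0.50584399 0.12982654 0.049     ] [0.50471768 0.12867677 0.049     ] (array([0.5049473 , 0.12914359, 0.04714804]), np.float64(0.0003262243348359295))
tool yaw [[-0.926, 0.377, 0.0], [0.377, 0.926, -0.0], [-0.0, -0.0, -1.0]]
pick -180 [-27.0, 16.0, 10.0, 84.0, 0.0, -115.0]
pick -150 [-27.0, 16.0, 10.0, 84.0, 0.0, -145.0]
pick -120 [-27.0, 16.0, 10.0, 84.0, 0.0, -175.0]
pick -90 [-27.0, 16.0, 10.0, 84.0, 0.0, 155.0]
pick -60 [-27.0, 16.0, 10.0, 84.0, 0.0, 125.0]
pick -30 [-27.0, 16.0, 10.0, 84.0, 0.0, 95.0]
pick 0 [-27.0, 16.0, 10.0, 84.0, 0.0, 65.0]
pick 30 [-27.0, 16.0, 10.0, 84.0, 0.0, 35.0]
pick 60 [-27.0, 16.0, 10.0, 84.0, 0.0, 5.0]
pick 90 [-27.0, 16.0, 10.0, 84.0, 0.0, -25.0]
pick 120 [-27.0, 16.0, 10.0, 84.0, 0.0, -55.0]
pick 150 [-27.0, 16.0, 10.0, 84.0, 0.0, -85.0]
high -180 [-27.0, 18.0, 28.0, 99.0, 0.0, -115.0]
high -150 [-27.0, 18.0, 28.0, 99.0, 0.0, -145.0]
high -120 [-27.0, 18.0, 28.0, 99.0, 0.0, -175.0]
high -90 [-27.0, 18.0, 28.0, 99.0, 0.0, 155.0]
high -60 [-27.0, 18.0, 28.0, 99.0, 0.0, 125.0]
high -30 [-27.0, 18.0, 28.0, 99.0, 0.0, 95.0]
high 0 [-27.0, 18.0, 28.0, 9
[... 656 characters left out ...]
0]
screw 90 [14.0, 0.0, -5.0, 85.0, 0.0, 17.0]
screw 120 [14.0, 0.0, -5.0, 85.0, 0.0, -13.0]
screw 150 [14.0, 0.0, -5.0, 85.0, 0.0, -43.0]
scrhigh -180 [14.0, 0.0, 2.0, 91.0, 0.0, -73.0]
scrhigh -150 [14.0, 0.0, 2.0, 91.0, 0.0, -103.0]
scrhigh -120 [14.0, 0.0, 2.0, 91.0, 0.0, -133.0]
scrhigh -90 [14.0, 0.0, 2.0, 91.0, 0.0, -163.0]
scrhigh -60 [14.0, 0.0, 2.0, 91.0, 0.0, 167.0]
scrhigh -30 [14.0, 0.0, 2.0, 91.0, 0.0, 137.0]
scrhigh 0 [14.0, 0.0, 2.0, 91.0, 0.0, 107.0]
scrhigh 30 [14.0, 0.0, 2.0, 91.0, 0.0, 77.0]
scrhigh 60 [14.0, 0.0, 2.0, 91.0, 0.0, 47.0]
scrhigh 90 [14.0, 0.0, 2.0, 91.0, 0.0, 17.0]
scrhigh 120 [14.0, 0.0, 2.0, 91.0, 0.0, -13.0]
scrhigh 150 [14.0, 0.0, 2.0, 91.0, 0.0, -43.0]
```

```bash
python3 - <<'E'
from h import *
B=np.array([.567,-.2935]); Rg=R(np.pi/2-.045)
move_to([*B,.26],Rg)
print(servo_line([*B,.111],guard=8), read_position(), read_time())
grab(60); print(read_opening(),read_finger_force(),read_wrist_force())
servo_line([*B,.24],velocity=.1)
print(read_opening(),read_wrist_force(),read_ft_torque(),read_time())
S=get_image("scene");T=get_image("top")
im=np.zeros((480,800,3),np.uint8)
for i,(C,z) in enumerate(((S,.16),(T,.16))):
    r,c=proj(C,[*B,z]).astype(int); im[:,400*i:400*i+400]=cv2.resize(C["image"][r-30:r+30,c-25:c+25],(400,480),interpolation=cv2.INTER_CUBIC)
    print(r,c)
cv2.imwrite("pics/g1.png",im[:,:,::-1])
E
```

```text
False [ 0.56746764 -0.29372339  0.11219213] 6.825
0.017388339181497868 58.7146532535553 [ 0.27746241 -0.42329654  1.87703501]
0.017013485698794538 [-1.13451983  0.40348889 -4.920772  ] [ 0.00851232 -0.04699878  0.03504941] 8.8917
156 259
174 388
```

View pics/g1.png

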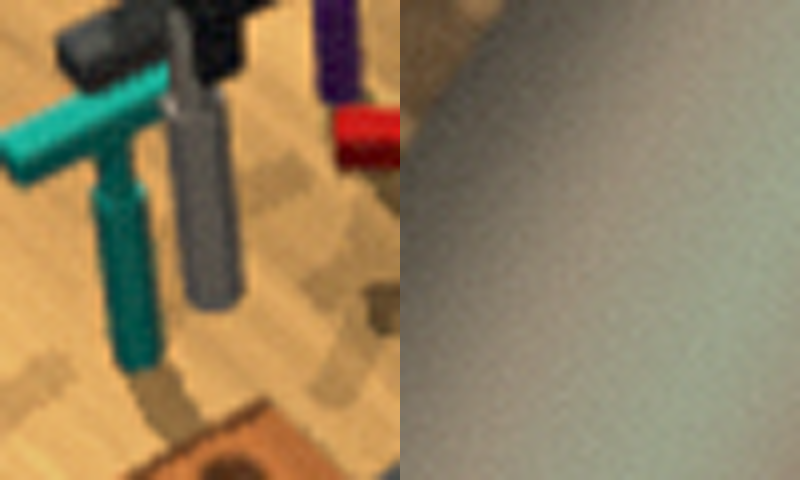

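The key is held upright; its tip is at scene px about (260.3,163), and the arm blocks the top view.

```bash
python3 - <<'E'
from h import *
p=read_position(); S=get_image("scene"); print(p)
# shank midline from mask rows vs projected axis
g=S["image"][126:186,234:284].astype(int); m=((g.max(2)-g.min(2)<28)&(g.max(2)<150))
for r in range(11,39,3):
    c=np.nonzero(m[r,16:34])[0]+16
    if len(c): print(r+126,c.min()+234,c.max()+234,(c.min()+c.max())/2+234,end=' | ')
print()
for z in (.24,.20,.17,.14): print(z,proj(S,[p[0],p[1],z]).round(1))
for z in(.136,.139,.142): print(atz(S,(162.0,260.3),z)-p)
print([b["position"] for b in pinpoint("key_tip","scene")],[b["bbox"] for b in boxes_of("hex_key","scene")])
E
```

```text
[ 0.56682356 -0.29340292  0.23933759]
137 255 260 257.5 | 140 254 261 257.5 | 143 255 261 258.0 | 146 255 261 258.0 | 149 256 262 259.0 | 152 256 262 259.0 | 155 252 262 257.0 | 158 252 263 257.5 | 161 253 263 258.0 | 164 253 261 257.0 | 
0.24 [132.2 257.1]
0.2 [144.4 258.4]
0.17 [153.2 259.4]
0.14 [161.7 260.3]
[-0.00146028 -0.00218679 -0.10333759]
[ 0.00010336  0.0002193  -0.10033759]
[ 0.001667    0.00262539 -0.09733759]
[[174.0, 287.8], [167.6, 253.1], [164.3, 258.8], [200.0, 215.4], [138.0, 274.9]] [[238.8, 124.7, 262.0, 167.0], [235.3, 133.5, 256.6, 174.0], [268.8, 104.0, 292.3, 136.5], [197.3, 159.1, 226.6, 198.9], [275.2, 139.1, 307.0, 176.4]]
```

```bash
python3 - <<'E'
from h import *
Y=np.pi/2-.045; C=[.5055,.1295]
move_to([*C,.24],R(Y)); t=read_time()
servo_line([*C,.168],velocity=.1)
print(read_time()-t,read_position(),read_wrist_force(),read_ft_torque())
print(servo_line([*C,.139],velocity=.02,guard=5),read_position(),read_wrist_force(),read_ft_torque(),read_time())
E
```

```text
0.8666 [0.50581866 0.12946974 0.16870487] [-0.5385492  -0.08098204 -5.06901095] [-0.05374135 -0.02695836  0.07579405]
True [0.50535218 0.12932158 0.14539339] [-0.6824651  -0.20763975  4.25040909] [-0.10533344  0.16647272 -0.01277225] 12.625
```

```bash
python3 - <<'E'
from h import *
Y=np.pi/2-.045; C=[.5055,.1295]
for k in range(1,9):
    y=Y+np.radians(8*k)
    servo_line([*C,.148],velocity=.05)
    servo_line([*C,.1485],velocity=.002,rotation=R(y))
    g=servo_line([*C,.1385],velocity=.015,guard=5)
    p=read_position(); print(8*k,g,p.round(4),(read_wrist_force()).round(1),read_ft_torque().round(3),round(read_time(),2))
    if p[2]<.1428: break
E
```

```text
8 True [0.5053 0.1293 0.1448] [-0.1 -0.4  1.6] [-0.137  0.008  0.045] 13.57
16 False [0.5055 0.1295 0.1385] [-1.3 -0.5 -1. ] [-0.251  0.221  0.015] 14.95
```

```bash
python3 - <<'E'
from h import *
C=[.5055,.1295]
print(servo_line([*C,.1345],velocity=.008,guard=8),read_position(),read_wrist_force(),read_ft_torque(),read_opening(),read_time())
E
```

```text
True [0.50558656 0.12947094 0.13808336] [-1.83141151  0.28406386  5.77637416] [-0.1676964   0.38791781  0.01858859] 0.017166675188790597 15.2417
```

```bash
python3 - <<'E'
from h import *
C=[.5055,.1295]
r=read_tool_rot(); Y=np.arctan2(r[1,1],r[0,1]); print(np.degrees(Y))
t0=None
for k in range(1,26):
    servo_line([*C,.1376 if k%2 else .1378],velocity=.0005,rotation=R(Y-np.radians(3*k)))
    t=read_ft_torque(); f=read_wrist_force(); 
    if t0 is None:t0=t[2]
    r=read_tool_rot();print(3*k,round(np.degrees(Y-np.arctan2(r[1,1],r[0,1])),1),read_position()[2].round(4),f.round(1),t.round(3),round(read_time(),2))
    if t[2]-t0>.28: break
E
```

```text
103.42125677526013
3 3.0 0.1381 [-1.4 -0.2  5.1] [-0.346  0.443  0.012] 15.62
6 5.9 0.1381 [-1.  -1.7  5.8] [-0.349  0.422 -0.013] 15.87
9 8.9 0.1381 [-1.4 -1.5  6.5] [-0.37   0.485 -0.071] 16.12
12 11.9 0.1381 [-1.7 -1.8  4.7] [-0.468  0.408 -0.049] 16.37
15 14.9 0.1381 [-2.3 -1.4  6.8] [-0.512  0.476 -0.054] 16.62
18 17.9 0.1381 [-1.3 -1.1  5.5] [-0.502  0.486 -0.046] 16.87
21 20.9 0.138 [-1.4 -2.1  7.2] [-0.538  0.536 -0.104] 17.12
24 23.9 0.1381 [-1.6 -2.2  5.3] [-0.511  0.484 -0.018] 17.37
27 26.9 0.138 [-1.8 -1.6  6.4] [-0.625  0.509 -0.087] 17.62
30 29.9 0.1381 [-1.9 -2.7  5.6] [-0.672  0.51  -0.031] 17.87
33 32.9 0.1381 [-2.4 -1.5  7.3] [-0.675  0.571 -0.051] 18.12
36 35.9 0.1381 [-1.3 -2.7  6.4] [-0.681  0.592 -0.065] 18.37
39 38.9 0.138 [-2.  -1.9  7.4] [-0.665  0.653 -0.033] 18.62
42 41.9 0.1381 [-1.7 -2.1  6. ] [-0.733  0.705  0.076] 18.87
45 44.8 0.138 [-2.5 -2.6  7.9] [-0.757  0.784  0.283] 19.12
48 47.8 0.1381 [-2.3 -2.3  6.7] [-0.711  0.705  0.345] 19.37
```

```bash
python3 - <<'E'
from h import *
C=[.5055,.1295]
r=read_tool_rot(); Y=np.arctan2(r[1,1],r[0,1])
for k in (1,2):
    servo_line([*C,.1376 if k%2 else .1378],velocity=.0005,rotation=R(Y-np.radians(1.5*k)))
    print(read_ft_torque().round(3),read_wrist_force().round(1),read_opening(),read_time())
pause(.4);print(read_ft_torque().round(3),read_joint_efforts().round(2),read_position())
E
```

```text
[-0.761  0.859  0.549] [-2.4 -3.   7.6] 0.016976406527553764 19.6167
[-0.775  0.768  0.484] [-2.  -2.   7.2] 0.016902597968439362 19.8667
[-0.757  0.705  0.54 ] [  0.4  -44.21  45.22  -1.6    0.68   0.53] [0.50540092 0.12933334 0.13807624]
```

The torque holds at 0.54 N m, so the screw is at its stop. Next I let go, back off and look.

```bash
python3 - <<'E'
from h import *
C=[.5055,.1295]
open_gripper(); servo_line([*C,.26],velocity=.1)
q=np.array(read_q()); q[0]+=55; move_joints(q); print(read_time(),read_wrist_force())
S=get_image("scene");T=get_image("top")
im=np.zeros((480,800,3),np.uint8)
for i,K in enumerate((S,T)):
    r,c=proj(K,[*C,.1]).astype(int); print(r,c,[proj(K,[*C,z]).round(1).tolist() for z in(.055,.165)])
    im[:,400*i:400*i+400]=cv2.resize(K["image"][r-48:r+48,c-40:c+40],(400,480),interpolation=cv2.INTER_CUBIC)
cv2.imwrite("pics/f1.png",im[:,:,::-1])
E
```

```text
24.0667 [0.6722739  0.20678283 0.45322005]
266 400 [[276.9, 397.1], [250.4, 404.7]]
198 230 [[200.9, 232.9], [193.5, 225.7]]
```

View pics/f1.png

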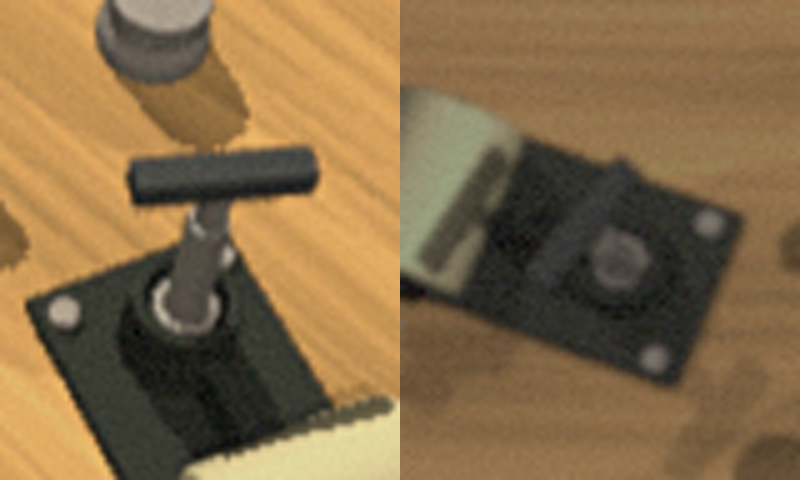

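The key stands upright in the screw. Its bar centre is at scene px (404,252.5), where (404.2,252.4) is expected for a key that is fully home. The bar's yaw matches the commanded turn, so the key did not slip in the grip.

```bash
python3 -c "
from station import *
print(job_done())"
```

```text
the job is handed in; nothing more can be done
None
```

I've handed the job in: by the readings, the large hex key is standing upright and let go in the bracket screw, fully home and turned clockwise to its stop (0.54 N m, about 24 s); I kept clear of the other tools and the spool but didn't check them again afterwards.

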